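# Load a test coupon under the scratch tester's spring clip

## Robot

A 6-joint arm with a two-finger parallel gripper is mounted at the origin on the work surface. World frame = base frame: x ahead of the robot, y to its left, z up, the work surface at z = 0. Lengths are in m, angles in rad, forces in N, time in s.
With the tool pointing down it reaches from about 0.325 to 0.775 m from the base axis. Payload 9.3 kg.
Tool frame: the origin (TCP) lies midway between the tips of the shut fingers; the grasp point (between the pads) lies 19 mm behind it; z points along the fingers, y is the direction in which the jaws open and shut (so a half turn about z gives the same grasp; the last joint's range is limited). The gripper opens to 85 mm and grips with 20 to 120 N. Pads are 22 mm wide; open, the fingers measure 114 mm over their backs; the gripper's body (76 mm by 85 mm) begins 54 mm behind the grasp point. The pads swing forward as they close: fully open they stand 13 mm farther back than shut.
Start: joints at [0.98, 0.259, 0.021, 1.334, 0, 1.418], TCP at [0.233, 0.498, 0.231] pointing down, gripper open.
Joint ranges: [-3.04, 3.04], [-0.91, 1.82], [-1.04, 1.36], [-1.92, 1.95], [-1.52, 1.45], [-3.14, 3.14]. Speed limits (rad/s): [2.22, 2.22, 2.79, 3.14, 3.14, 3.14].

## Interface

Orientations are given as a rotation vector (axis times angle).
In Python, from rig import read_state, grab_frame, get_calibration, close_job, outline_of gives the robot as it stands.
- The arm moves only by the shell command python3 -m crank 'ROWS' [FORCE]. ROWS is JSON, a list of rows, each a list of 7 numbers: the shift along the tool's x, y, z in cm, then the turn, a rotation vector about the tool's x, y, z in rad, then the opening, from -1 (shut) to 1 (fully open). In form: [[dx, dy, dz, rx, ry, rz, grip], ...]. A call has 1 to 20 rows; each row shifts and turns the commanded pose from where the row before left it, along the tool's axes as they then stand; what a row does not reach is not made up. A row lasts 1/10 s, in which the tool goes at most 50 mm and 8.59 degrees, less where a joint would pass 70% of its speed; a pose out of reach is approached as far as the arm can. A call with a gripper value outside its range is refused whole. The fingers move at their own pace and stop on an object; FORCE is the grip in N (left out, the last holds). Time passes only in rows, so rows that do not move let the fingers close. It gives the time, the measured TCP pose, the force and the opening at its end, in the units of the state.
- read_state(): the state, without advancing time (a new reading comes with each control period).
- grab_frame(name): name is "side" or "top" or "wrist"; returns (picture, depth): 480x640x3 uint8, red, green, blue; 480x640 float32, m along the optical axis (not along the pixel's ray), 0 where there is no reading.
- get_calibration(name): a dict with "camera_matrix" (3x3 intrinsics, pixels), "dist_coeffs" ([k1, k2, p1, p2, k3] as OpenCV has them; the pictures are not rectified), "R" (3x3) and "t" (3): a world point X has camera coordinates R X + t. Camera axes: x right, y down, z forward; pixel columns grow to the right and rows downward; lengths in m; the calibration is good to about 2 mm. A picture is of the moment at which its call begins: read the wrist's pose just before it. get_calibration takes no time and is no camera call; for the wrist camera it gives the pose at the moment of the call.
- close_job(): hands the job in, once; it reports no verdict.
Trained networks look in the newest picture that a camera, given by its name, has taken for a name from the list of things; names that differ only in an ending like _2 or _b are one class to them, and where a whole thing is asked for, a point or a joint stands for the part that bears it (a point fixed in the world has none). Each returns a list of dicts, best first, with "score" (0 to 1); they miss things now and then, are a little off and sometimes report something else, mostly with a low value. They report only what shows in the picture. A call takes as long as a camera call. They do not tell look-alikes from the thing itself.
- outline_of(thing, camera): "mask" (480x640 bool, what is visible of it) and "extent" ([centre column, centre row, width, height] in pixels, round what is visible of it).
The state is a dict: "time_s": time; "joints": joint angles; "qd": joint speeds; "tau": joint torques, N m; "position": TCP position; "eef_rot": TCP orientation; "wrist_force": force on the tool from outside, world axes, zero at the start; "torque": the same for the moment, N m; "grip_width": opening from 0.0 (shut) to 1.0 (fully open).
Only numpy, scipy, OpenCV 4.12 (cv2) and the standard library are available. Lean on these libraries where they do the work, as an engineer would, in place of code of your own. Each camera call takes 0.05 s, during which the arm holds its last target. There are 200 camera calls.

## Task

Load the wooden test coupon that lies on the scratch tester's bed: hold the spring clip open by pressing its thumb plate down with one fingertip while the other fingertip pushes the coupon under the clip's lip until it sits square against both locating pins, then let the clip close on it. Only push the coupon, never pick it up off the bed, and leave everything else on the bench where it is.

Things in the scene. Friction and masses are not known exactly. Their poses are not given: they have to be found in the camera images.
- coupon: the flat wooden test coupon lying loose on the tester's bed: 40 (its x) x 110 (its y) x 6 mm thick, about 35 g; origin at the centre of its underside. At the start its long far edge is 10 to 45 mm short of the clip's lip, turned by up to 0.2 rad, its middle within 10 mm of the clip's middle line.
- seat (a point): point on the bed's top face (62 mm above the bench), midway between the two locating pins, in line with their near faces; x = the way the coupon is pushed home, away from the robot (turned up to 0.35 rad), z up. Pins: steel, 6 mm thick, 5 mm high, at y = +-34, centres x = +3 mm. A coupon that is home has its origin at x = -20, z = 0 mm, y within +-15 mm, its axes along the seat's.
- tester: the mustard scratch tester, fixed; axes as the seat's; origin on the bench straight below the shut clip's lip. Dark steel bed: x -135 to +19, y -85 to +85, top z 62 mm. Cabinet below it: x -155 to +15, y -140 to +300, top z 49 mm. Column with balance beam and parked stylus: y from +120 mm on, up to z 185 mm.
- clip (a joint): angle of the spring clip about its hinge: 0 shut, growing as it opens, at most 0.78 rad. Above about 0.35 rad the coupon passes freely under its lip; resting on a coupon that is home it reads about 0.29. A spring shuts it: 0.05 N m when shut, plus 0.15 N m per rad.
- hinge (a point): middle of the clip's hinge line, fixed; axes as the seat's, hinge along y, 12 mm beyond the pins' near faces and 2 mm below the bed's top. Hinge barrel and ears end 2 mm above the bed's top at most. On the near side the jaw plate (50 mm wide, y -25 to +25) reaches 24 mm back over the bed and ends in the downturned lip.
- lip (a point): middle of the lower near edge of the clip's lip, moves with the clip. Shut, it is 12 mm short of the seat and 0.5 mm above the bed, and its upright near face, 5.5 mm high and 50 mm wide, blocks the coupon; the coupon's far edge has to go 12 mm past it to be home.
- thumb (a point): point on the top of the clip's thumb plate, on its middle, 30 mm from the hinge; moves with the clip. Flat steel plate 40 mm wide (y), 3 mm thick, running 52 mm from the hinge on its far side; shut it slopes up away from the hinge at 0.78 rad (level = 0.78 rad open). A tip 2 to 3 mm above bed level that presses it 14 mm or more beyond the hinge opens it 0.55 to 0.7 rad. Nothing stands under it.
- spare: bystander: a second coupon of the same size lying on the bench to the right of the tester
- weight_a: bystander: brass knob weight, 28 mm across, 34 mm tall, on the tester's cabinet right of the bed, about 115 mm from the clip's middle line
- weight_b: bystander: the same brass weight on the cabinet left of the bed
- ink_tin: bystander: black lidded ink tin, 72 mm across, 72 mm tall, on the bench right of the tester
- tub: bystander: white lidded tub, 60 mm across, 85 mm tall, on the bench beyond the tester to the left
- beaker: bystander: open steel beaker, 70 mm across, 85 mm tall, beyond the tester
Not all that is in view belongs to the job. Leave any green, white or yellow look-alike of the coupon alone.

How it is judged:
By the outcome, as a careful person would: the job done as asked, in the order asked, and still so for the second after the job is handed in, with the robot touching nothing.
It also fails if it takes over 48 s, if anything falls off the work surface, if the arm or the gripper's body presses on something with over 40 N, if the wrist force passes 120 N, or if a joint passes its speed limit or range.

## Working session

There is one attempt and no reset: what is moved stays moved. The work goes in short steps, Python scripts to look and compute and a shell command to move; the robot and the scene stay as the last step left them, time stands still between calls to the robot, and variables do not carry over. Pictures are saved under pics/ and viewed, about 8 in all and at most 12, crops included, and the job is handed in when it is done.

```bash
mkdir -p pics; ls; cat > h.py <<'E'
import numpy as np, cv2
from rig import *
def world(name,u,v,d):
    c=get_calibration(name);K=np.array(c["camera_matrix"]);D=np.array(c["dist_coeffs"])
    p=cv2.undistortPoints(np.array([[u,v]],float).reshape(-1,1,2) if np.isscalar(u) else np.stack([u,v],1).astype(float).reshape(-1,1,2),K,D).reshape(-1,2)
    d=np.atleast_1d(d)[:,None]
    X=np.hstack([p*d,d]); R=np.array(c["R"]);t=np.array(c["t"]).ravel()
    return (X-t)@R
def onplane(name,u,v,z):
    c=get_calibration(name);R=np.array(c["R"]);t=np.array(c["t"]).ravel()
    a=world(name,u,v,np.ones(np.size(u))); o=-R.T@t
    r=a-o
    return o+r*((z-o[2])/r[:,2])[:,None]
def proj(name,P):
    c=get_calibration(name)
    return cv2.projectPoints(np.array(P,float).reshape(-1,3),cv2.Rodrigues(np.array(c["R"]))[0],np.array(c["t"],float),np.array(c["camera_matrix"]),np.array(c["dist_coeffs"]))[0].reshape(-1,2)
def save(fn,im): cv2.imwrite("pics/"+fn,cv2.cvtColor(im,cv2.COLOR_RGB2BGR))
E
python3 - <<'E'
from h import *
s=read_state();print({k:np.round(v,3) for k,v in s.items()})
ims={}
for n in ["top","side"]:
    im,d=grab_frame(n);save(n+"0.png",im);np.savez(n+"0.npz",im=im,d=d)
    for th in ["coupon","clip","thumb","lip","tester"]:
        for o in outline_of(th,n)[:2]:
            m=o["mask"]&(d>0);v,u=np.nonzero(m)
            if len(u)==0: continue
            W=world(n,u,v,d[v,u]);print(n,th,round(o["score"],2),np.round(o["extent"]),len(u),np.round(np.median(W,0),3))
            np.save(f"{n}_{th}.npy",o["mask"])if o is not None and th!="x" else 0
E
```

```text
pics
{'time_s': np.float64(0.0), 'joints': array([ 0.98 ,  0.259,  0.021,  1.334, -0.   ,  1.418]), 'qd': array([-0.,  0., -0., -0., -0.,  0.]), 'tau': array([ 2.0000e-03, -5.5565e+01,  3.4453e+01,  1.4000e-02, -0.0000e+00,
       -0.0000e+00]), 'position': array([0.233, 0.498, 0.231]), 'eef_rot': array([-6.820e-01, -3.066e+00,  2.000e-03]), 'wrist_force': array([ 0.057,  0.27 , -1.272]), 'torque': array([-0.003,  0.044, -0.009]), 'grip_width': np.float64(0.999)}
top coupon 0.97 [326. 219.  67.  28.] 1443 [ 0.534 -0.045  0.069]
top coupon 0.81 [422. 380.  46.  64.] 1414 [ 0.262 -0.221  0.006]
top clip 0.97 [324. 178.  29.  51.] 991 [ 0.605 -0.038  0.072]
top thumb 0.63 [324. 179.  31.  44.] 974 [ 0.605 -0.038  0.072]
top lip 0.92 [325. 178.  33.  42.] 1074 [ 0.605 -0.038  0.071]
top lip 0.2 [326. 218.  65.  30.] 1392 [ 0.534 -0.045  0.069]
top tester 0.8 [268. 241. 304. 157.] 23856 [0.475 0.029 0.053]
side coupon 0.86 [318. 439.  33.  79.] 2217 [ 0.398 -0.32   0.005]
side coupon 0.8 [427. 227.  57.  24.] 889 [ 0.729 -0.002  0.005]
side clip 0.6 [376. 232.  42.  45.] 935 [ 0.604 -0.04   0.07 ]
side thumb 0.72 [317. 235. 202. 260.] 20718 [ 0.474 -0.032  0.051]
side thumb 0.66 [379. 233.  46.  37.] 887 [ 0.603 -0.041  0.071]
side lip 0.67 [375. 234.  49.  41.] 914 [ 0.603 -0.041  0.07 ]
side lip 0.61 [316. 235. 199. 255.] 20340 [ 0.474 -0.033  0.051]
side tester 0.56 [319. 235. 201. 261.] 20578 [ 0.474 -0.033  0.051]
```

```bash
python3 - <<'E'
from h import *
t=np.load("top0.npz")["im"];s=np.load("side0.npz")["im"]
a=cv2.resize(t,(400,300));b=cv2.resize(s,(400,300))
c=cv2.resize(t[140:260,245:405],(400,300),interpolation=cv2.INTER_CUBIC)
d=cv2.resize(s[170:320,250:450],(400,300),interpolation=cv2.INTER_CUBIC)
save("a.png",np.vstack([np.hstack([a,b]),np.hstack([c,d])]))
E
```

```text
(no output)
```

View pics/a.png

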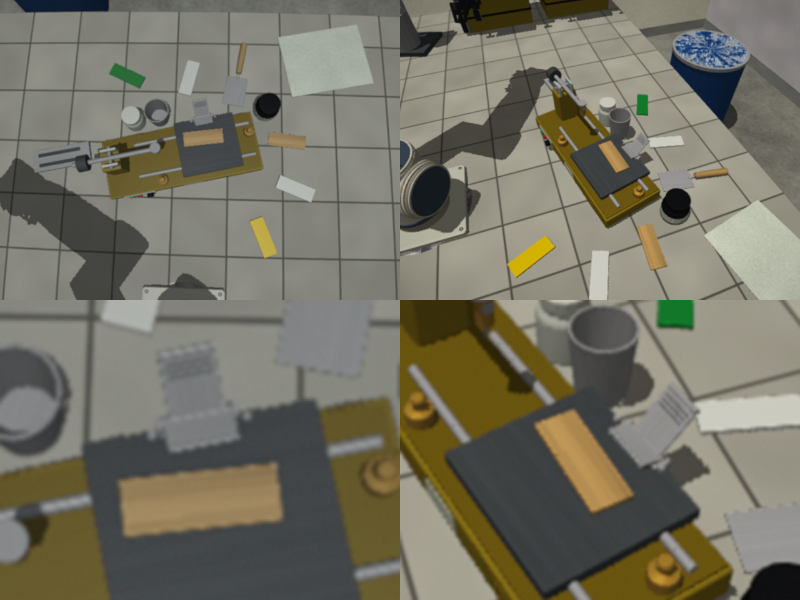

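```bash
cat > fit.py <<'E'
from h import *
def rect(P): 
    (c,s,a)=cv2.minAreaRect((P[:,:2]*1000).astype(np.float32)); return np.round(c,1),np.round(s,1),round(a,2)
def edges(n,im,m,z,shr=1):
    m=m.astype(np.uint8); cs,_=cv2.findContours(m,cv2.RETR_EXTERNAL,cv2.CHAIN_APPROX_NONE)
    c=max(cs,key=cv2.contourArea).reshape(-1,2); return onplane(n,c[:,0],c[:,1],z)
E
python3 - <<'E'
from fit import *
for n in ["top","side"]:
    z=np.load(n+"0.npz");im=z["im"];d=z["d"]
    hsv=cv2.cvtColor(im,cv2.COLOR_RGB2HSV)
    v,u=np.mgrid[:480,:640];W=np.zeros((480,640,3));ok=d>0
    W[ok]=world(n,u[ok],v[ok],d[ok])
    near=ok&(abs(W[...,0]-.52)<.16)&(abs(W[...,1]+.045)<.16)
    wood=near&(hsv[...,1]>80)&(hsv[...,2]>140)&(abs(W[...,2]-.068)<.008)
    wood&=(abs(W[...,0]-.534)<.05)&(abs(W[...,1]+.045)<.08)
    P=edges(n,im,wood,.068);print(n,"coupon",rect(P),wood.sum(),"z",np.median(W[wood],0)[2])
    dark=near&(hsv[...,1]<90)&(hsv[...,2]<95)&(abs(W[...,2]-.062)<.008)
    bed=cv2.morphologyEx((dark|wood).astype(np.uint8),cv2.MORPH_OPEN,np.ones((3,3)))
    P=edges(n,im,bed,.062);r=rect(P);print(n,"bed",r,bed.sum(),"z",np.median(W[dark],0)[2])
    clipm=near&(hsv[...,1]<40)&(hsv[...,2]>95)&(W[...,2]>.06)&(W[...,0]>.56)
    # robust bed edges: fit lines to the contour's 4 sides
    c,s,a=r; 
    ang=np.deg2rad(a); ang=min([ang+k*np.pi/2 for k in range(-4,4)],key=lambda q:abs(q))
    for it in range(4):
        e=np.array([np.cos(ang),np.sin(ang)]);f=np.array([-e[1],e[0]])
        X=P[:,:2]@e*1000;Y=P[:,:2]@f*1000
        if it==0: lo=[np.percentile(X,3),np.percentile(X,97),np.percentile(Y,3),np.percentile(Y,97)]
        res=[];sl=[]
        for i,(q,w) in enumerate([(X,Y),(X,Y),(Y,X),(Y,X)]):
            mid=(lo[2]+lo[3])/2 if i<2 else (lo[0]+lo[1])/2; h=60 if i<2 else 55
            k=(abs(q-lo[i])<6)&(abs(w-mid)<h)
            p=np.polyfit(w[k]-mid,q[k],1);kk=abs(np.polyval(p,w[k]-mid)-q[k])<1.5
            p=np.polyfit(w[k][kk]-mid,q[k][kk],1);res.append(p[1]);sl.append(p[0]*(-1 if i<2 else 1))
        lo=res; ang+=np.median(sl)
    print(n,"bed ang",round(ang,4),"slopes",np.round(sl,3),"x",np.round(lo[:2],1),lo[1]-lo[0],"y",np.round(lo[2:],1),lo[3]-lo[2])
    mx=(lo[0]+lo[1])/2+70;my=(lo[2]+lo[3])/2
    print("seat(center)",np.round(mx*e+my*f,1),"from far edge",np.round((lo[1]-7)*e+my*f,1))
    cw=W[clipm]*1000; print("clip x,y range in bed axes rel seat", np.percentile(cw[:,:2]@e-mx,[2,50,98]).round(1),np.percentile(cw[:,:2]@f-my,[2,50,98]).round(1),clipm.sum(), cw[:,2].max())
E
```

```text
top coupon (array([533.4, -44.1]), array([ 37.2, 107.6]), 7.44) 1222 z 0.06878700358439321
top bed (array([516.1, -58.6]), array([155.1, 169.4]), 12.71) 7910 z 0.06277670162812429
top bed ang 0.2236 slopes [ 0.001 -0.004 -0.     0.   ] x [413.8 564.7] 150.84433918059824 y [-255.4  -87.7] 167.62023617864867
seat(center) [583.4 -43.3] from far edge [581.8 -43.6]
clip x,y range in bed axes rel seat [-10.3  21.6  81.5] [-33.7   3.6 140.3] 1321 102.73003808985901
side coupon (array([530.3, -47.3]), array([ 39.2, 109.1]), 7.6) 1095 z 0.0672010725856169
side bed (array([512.2, -63.4]), array([155.9, 174. ]), 12.84) 7002 z 0.06112326744031777
side bed ang 0.2222 slopes [-0.     0.019 -0.    -0.   ] x [408.5 561.7] 153.15917398149224 y [-260.   -90.4] 169.55432292736307
seat(center) [580.1 -48.6] from far edge [579.7 -48.6]
clip x,y range in bed axes rel seat [-9.  25.1 81.3] [-25.1   6.1 145.5] 1084 101.46181646341844
```

```bash
python3 -m crank '[[0,0,0,0,0,0.13,-1],[0,0,0,0,0,0.13,-1],[0,0,0,0,0,0.13,-1],[0,0,0,0,0,0.13,-1],[0,0,0,0,0,0.13,-1],[0,0,0,0,0,0.13,-1],[0,0,0,0,0,0.13,-1]]' 30
python3 -m crank '[[-4.27,0.8,0,0,0,0,-1],[-4.27,0.8,0,0,0,0,-1],[-4.27,0.8,0,0,0,0,-1],[-4.27,0.8,0,0,0,0,-1],[-4.27,0.8,0,0,0,0,-1],[-4.27,0.8,0,0,0,0,-1],[-4.27,0.8,0,0,0,0,-1],[-4.27,0.8,0,0,0,0,-1],[-4.27,0.8,0,0,0,0,-1],[-4.27,0.8,0,0,0,0,-1],[-4.27,0.8,0,0,0,0,-1],[-4.27,0.8,0,0,0,0,-1],[-4.27,0.8,0,0,0,0,-1],[-4.27,0.8,0,0,0,0,-1],[0,0,0,0,0,0,-1]]'
cat >> h.py <<'E'
def tool():
    s=read_state();R=cv2.Rodrigues(np.array(s["eef_rot"]))[0];return np.array(s["position"]),R,s
E
python3 - <<'E'
from h import *
p,R,s=tool();print(p,"yaw of tool y",np.arctan2(R[1,1],R[0,1]),"tilt",R[:,2],s["grip_width"],s["time_s"])
im,d=grab_frame("wrist");save("w1.png",im);np.savez("wrist1.npz",im=im,d=d)
E
```

```text
time_s: 1.3
position: [0.2332, 0.4981, 0.2313]
eef_rot: [1.967, 2.45, 0.0]
wrist_force: [0.1, -0.7, 0.1]
grip_width: 0.006
time_s: 2.8
position: [0.4763, -0.0643, 0.2307]
eef_rot: [1.965, 2.45, -0.001]
wrist_force: [0.2, -0.3, -0.1]
grip_width: -0.001
[ 0.47629832 -0.06425396  0.23067184] yaw of tool y 0.21862026285791644 tilt [ 1.19798166e-05 -9.03253167e-04 -9.99999592e-01] -0.001451048512561313 2.8
```

View pics/w1.png

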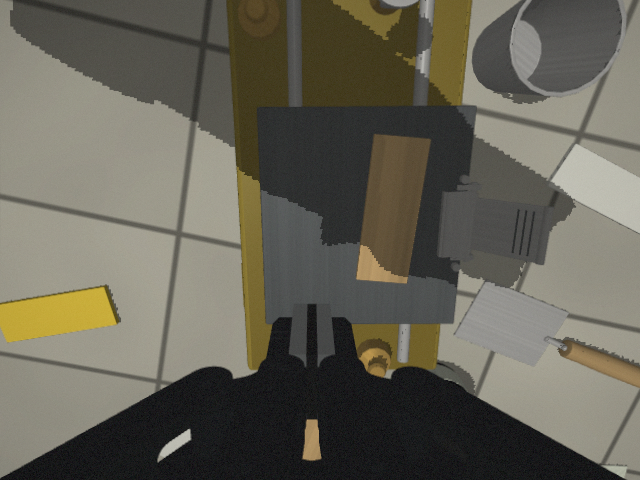

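```bash
cat > wr.py <<'E'
from h import *
def line_rect(n,mask_pts,z):
    pass
def locate(n,bedc,coupc):
    B=onplane(n,np.array(bedc)[:,0],np.array(bedc)[:,1],.062)*1000
    C=onplane(n,np.array(coupc)[:,0],np.array(coupc)[:,1],.068)*1000
    return B,C
E
python3 - <<'E'
from h import *
z=np.load("wrist1.npz");im=z["im"];d=z["d"]
g=cv2.cvtColor(im,cv2.COLOR_RGB2GRAY)
def sub(c): 
    return cv2.cornerSubPix(g,np.array(c,np.float32).reshape(-1,1,2),(6,6),(-1,-1),(3,50,.01)).reshape(-1,2)
bed=[(258,107),(476,107),(266,323),(453,322)];co=[(374,135),(430,140),(357,278),(407,283)]
clip=[(444,193),(439,257),(473,192),(469,261),(553,208),(544,263)]
for nm,c,zz in [("bed NL,FL,NR,FR",bed,.062),("coupon",co,.068)]:
    s=sub(c);P=onplane("wrist",s[:,0].astype(float),s[:,1].astype(float),zz)*1000
    print(nm,s.round(1).tolist(),"\n",P[:,:2].round(1).tolist(),"center",P.mean(0).round(1))
    print(" xlen",np.linalg.norm(P[1]-P[0]),np.linalg.norm(P[3]-P[2]),"ylen",np.linalg.norm(P[2]-P[0]),np.linalg.norm(P[3]-P[1]))
    for i,j in [(2,0),(3,1)]: v=P[i]-P[j];print(" ang",np.arctan2(v[0],-v[1]).round(4))
c=np.array(clip);D=np.array([np.median(d[v-1:v+2,u-1:u+2]) for u,v in clip]);print("clip",(world("wrist",c[:,0],c[:,1],D)*1000).round(1).tolist())
E
```

```text
bed NL,FL,NR,FR [[257.1000061035156, 106.80000305175781], [475.3999938964844, 105.4000015258789], [271.70001220703125, 324.29998779296875], [456.29998779296875, 324.6000061035156]] 
 [[420.7, 9.3], [569.2, 43.2], [462.9, -154.7], [610.2, -121.9]] center [515.7 -56.   62. ]
 xlen 152.35712280651305 150.99745121599372 ylen 169.39124470793806 170.10509888299867
 ang 0.2518
 ang 0.2437
coupon [[373.70001220703125, 133.39999389648438], [430.5, 138.5], [355.8999938964844, 278.79998779296875], [407.70001220703125, 277.3999938964844]] 
 [[504.1, 9.8], [543.8, 15.0], [519.1, -98.7], [557.9, -88.8]] center [531.2 -40.7  68. ]
 xlen 40.08737080306174 40.111061936429785 ylen 109.48824520912346 104.7277545335936
 ang 0.1373
 ang 0.1352
clip [[565.0, -19.7, 68.1], [578.6, -69.0, 62.5], [587.1, -14.9, 63.5], [631.0, -83.0, 0.0], [627.4, -10.6, 98.4], [698.5, -69.4, 1.5]]
```

```bash
python3 -m crank '[[0.6,0,3.3,0,0,-0.003,-1],[0,0,3.3,0,0,0,-1],[0,0,3.3,0,0,0,-1],[0,0,3.3,0,0,0,-1],[0,0,2.8,0,0,0,-1],[0,0,0.55,0,0,0,-1],[0,0.6,0,0,0,0,-1],[0,0.6,0,0,0,0,-1],[0,0.4,0,0,0,0,-1],[0,0.2,0,0,0,0,-1],[0,0.2,0,0,0,0,-1],[0,0.2,0,0,0,0,-1],[0,0.2,0,0,0,0,-1],[0,0,0,0,0,0,-1]]'
python3 - <<'E'
from h import *
p,R,s=tool();print(p,s["wrist_force"])
im,d=grab_frame("wrist");t,_=grab_frame("top");save("w2.png",np.hstack([im[100:400,200:600],cv2.resize(t[140:260,245:405],(400,300),interpolation=3)]))
E
```

```text
time_s: 4.25
position: [0.4968, -0.0489, 0.0658]
eef_rot: [1.957, 2.458, 0.0]
wrist_force: [-0.4, -0.4, -0.1]
grip_width: 0.005
[ 0.49683932 -0.04888326  0.06580195] [-0.39848628 -0.36187645 -0.08101115]
```

View pics/w2.png

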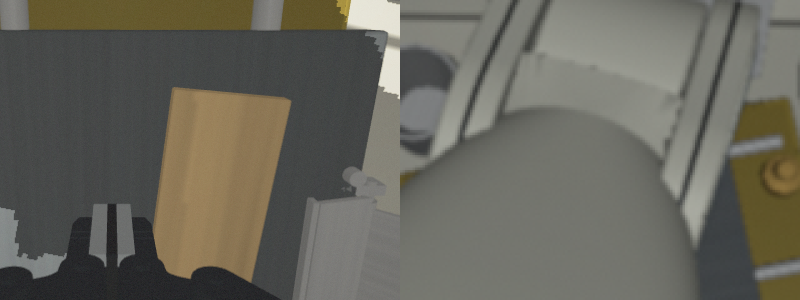

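```bash
python3 -m crank '[[0,-0.2,0,0,0,0,-1],[-0.5,0,0,0,0,0,-1],[0,0.2,0,0,0,0,-1],[-0.05,0.15,0,0,0,0,-1],[-0.05,0.15,0,0,0,0,-1],[-0.05,0.15,0,0,0,0,-1],[-0.05,0.15,0,0,0,0,-1],[-0.05,0.15,0,0,0,0,-1],[-0.05,0.15,0,0,0,0,-1],[-0.05,0.15,0,0,0,0,-1],[-0.05,0.15,0,0,0,0,-1],[-0.05,0.1,0,0,0,0,-1],[0,0,0,0,0,0,-1]]'
python3 - <<'E'
from h import *
p,R,s=tool();print(p,s["wrist_force"],s["time_s"])
im,d=grab_frame("wrist");save("w3.png",im);np.savez("wrist3.npz",im=im,d=d)
E
```

```text
time_s: 5.65
position: [0.5116, -0.0552, 0.0658]
eef_rot: [1.957, 2.458, 0.0]
wrist_force: [-0.2, -0.1, 0.0]
grip_width: -0.003
[ 0.51162259 -0.05523928  0.06578308] [-0.21035026 -0.09665408  0.03831481] 5.65
```

View pics/w3.png

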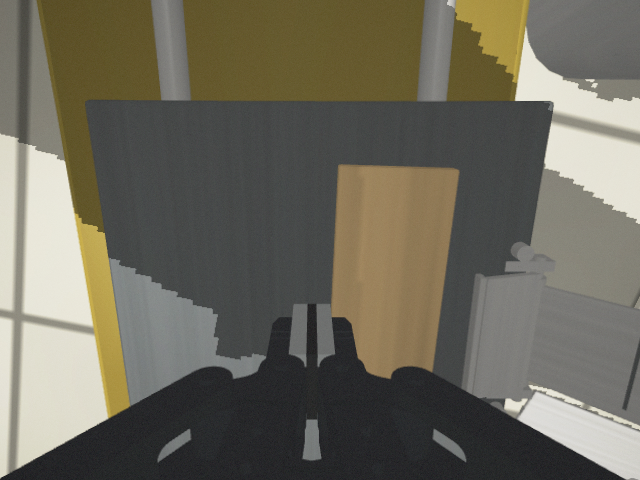

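```bash
python3 - <<'E'
from h import *
def P(pts,z): a=np.array(pts,float); return onplane("wrist",a[:,0],a[:,1],z)[:,:2]*1000
B=P([(87,101),(552,102)],.062);C=P([(339,165),(458,169),(333,300),(434,375)],.068);L=P([(476,277),(468,398)],.068)
a=.223;E=np.array([[np.cos(a),np.sin(a)],[-np.sin(a),np.cos(a)]])
print("bed",B.round(1),np.linalg.norm(B[1]-B[0]),np.arctan2(*(B[1]-B[0])[::-1]))
s=B[1]-E.T@np.array([7,85]);print("seat from FL",s,"from NL",B[0]-E.T@[-147,85])
s=(s+B[0]-E.T@[-147,85])/2
print("coupon seat",((C-s)@E.T).round(1).tolist(),"lip",((L-s)@E.T).round(1).tolist())
p,R,_=tool();print("tcp seat",E@(p[:2]*1000-s))
E
```

```text
bed [[422.6   6.9]
 [570.5  40.6]] 151.71424054534 0.2239018862672484
seat from FL [582.48955357 -43.8867699 ] from NL [584.74903466 -43.51468695]
coupon seat [[-63.5, 65.4], [-24.3, 64.2], [-64.6, 17.0], [-25.3, -14.2]] lip [[-13.9, 26.1], [-11.2, -24.4]]
tcp seat [-72.84431447   4.68631785]
```

```bash
python3 -m crank '[[0,-0.3,0,0,0,0,-1],[0.4,0,0,0,0,0,-1],[0,0.3,0,0,0,0,-1],[-0.05,0.15,0,0,0,0,-1],[-0.05,0.15,0,0,0,0,-1],[-0.05,0.15,0,0,0,0,-1],[-0.05,0.15,0,0,0,0,-1],[-0.05,0.15,0,0,0,0,-1],[-0.05,0.1,0,0,0,0,-1],[0,0,0,0,0,0,-1],[0,-0.5,0,0,0,0,-1],[0,-0.5,-1.0,0,0,0,-1],[0,0,-3,0,0,0,-1],[0,0,-4,0,0,0,0],[0,0,-4,0,0,0,1],[0,0,0,0,0,0,1],[0,0,0,0,0,0,1],[0,0,0,0,0,0,1],[0,0,0,0,0,0,1],[0,0,0,0,0,0,1]]'
python3 - <<'E'
from h import *
p,R,s=tool();print(p,s["wrist_force"],s["time_s"],s["grip_width"])
im,d=grab_frame("wrist");save("w4.png",im);np.savez("wrist4.npz",im=im,d=d)
E
```

```text
time_s: 7.7
position: [0.5093, -0.0545, 0.1849]
eef_rot: [-1.956, -2.456, 0.001]
wrist_force: [0.5, 0.2, -0.1]
grip_width: 0.999
[ 0.50929689 -0.05448841  0.18487761] [ 0.52457838  0.1750832  -0.126462  ] 7.7 0.9986458196192207
```

View pics/w4.png

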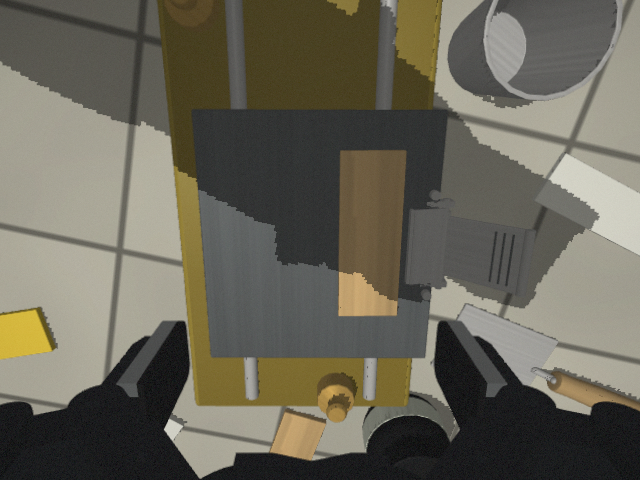

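```bash
cat > m.py <<'E'
from h import *
def P(pts,z): a=np.array(pts,float); return onplane("wrist",a[:,0],a[:,1],z)[:,:2]*1000
a=.223;E=np.array([[np.cos(a),np.sin(a)],[-np.sin(a),np.cos(a)]])
S=np.array([583.5,-43.7])
E
python3 - <<'E'
from m import *
B=P([(192,110),(447,112),(212,357),(426,357)],.062);C=P([(340,151),(406,151),(338,316),(397,316)],.068);L=P([(408,209),(405,283)],.068)
print("bed",((B-S)@E.T).round(1).tolist())
print("coupon",((C-S)@E.T).round(1).tolist(),"lip",((L-S)@E.T).round(1).tolist())
p,R,_=tool();print("tcp seat",E@(p[:2]*1000-S),np.arctan2(R[1,1],R[0,1]))
E
```

```text
bed [[-146.0, 84.7], [6.6, 84.0], [-145.3, -83.7], [8.0, -83.1]]
coupon [[-57.3, 61.6], [-17.6, 61.7], [-56.1, -48.1], [-16.1, -47.9]] lip [[-13.8, 26.1], [-12.3, -23.8]]
tcp seat [-74.6275666    5.83374343] 0.22596416233021735
```

```bash
python3 -m crank '[[0,2.0,0,0,0,-0.003,1],[0,2.0,0,0,0,0,1],[0,1.6,0,0,0,0,1],[0,0,4,0,0,0,1],[0,0,3,0,0,0,1],[0,0,1.5,0,0,0,1],[0,0,1,0,0,0,1],[0,0,1,0,0,0,1],[0,0,0.8,0,0,0,1],[0,0,0,0,0,0,1],[0,0,0,0,0,0,1]]'
python3 - <<'E'
from m import *
p,R,s=tool();print("tcp seat",E@(p[:2]*1000-S),p[2],s["wrist_force"],s["time_s"],s["grip_width"])
im,d=grab_frame("wrist");t,_=grab_frame("side");save("w5.png",np.hstack([im[100:480,120:600],cv2.resize(t[190:280,310:430],(320,380)[:2],interpolation=3)]))
E
```

```text
time_s: 8.85
position: [0.5646, -0.042, 0.0732]
eef_rot: [1.953, 2.46, 0.0]
wrist_force: [-0.7, -0.5, 0.2]
grip_width: 0.999
tcp seat [-18.09711496   5.84163614] 0.07321336137591254 [-0.68810736 -0.47625934  0.21790268] 8.85 0.9992219545494915
```

View pics/w5.png

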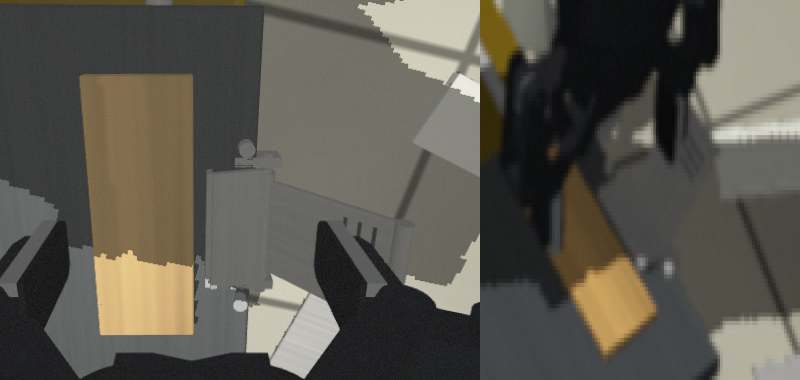

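```bash
python3 -m crank '[[0,0,0.4,0,0,0,1],[0,0,0.4,0,0,0,1],[0,0,0.4,0,0,0,1],[0,0,0.4,0,0,0,1],[0,0,0.3,0,0,0,1],[0,0,0.2,0,0,0,1],[0,0,0,0,0,0,1],[0,0,0,0,0,0,1]]'
python3 - <<'E'
from m import *
p,R,s=tool();print("tcp seat",E@(p[:2]*1000-S),p[2],s["wrist_force"],s["time_s"],s["grip_width"])
im,d=grab_frame("wrist");t,_=grab_frame("side");save("w6.png",np.hstack([im[100:480,120:600],cv2.resize(t[190:280,310:430],(320,380)[:2],interpolation=3)]))
E
```

```text
time_s: 9.75
position: [0.5656, -0.0419, 0.0524]
eef_rot: [1.951, 2.459, 0.003]
wrist_force: [1.3, 0.8, 6.5]
grip_width: 1.0
tcp seat [-17.06251539   5.70146865] 0.05238368131404344 [1.26339186 0.82418025 6.54683651] 9.75 0.9997414857073238
```

View pics/w6.png

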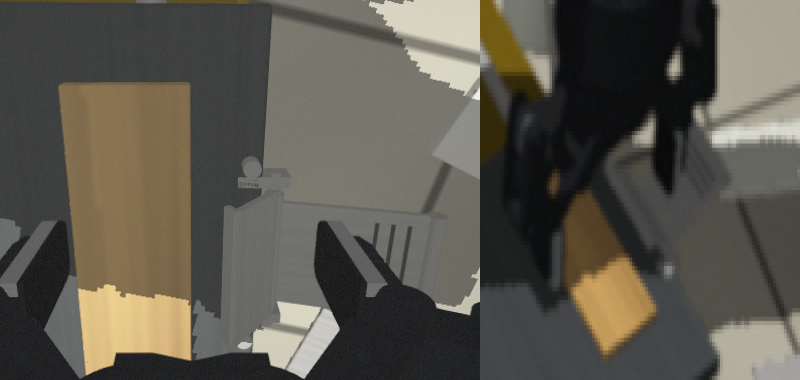

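```bash
python3 -m crank '[[0,0.15,0,0,0,0,1],[0,0.15,0,0,0,0,1],[0,0.15,0,0,0,0,1],[0,0.15,0,0,0,0,1],[0,0.15,0,0,0,0,1],[0,0.15,0,0,0,0,1],[0,0.15,0,0,0,0,1],[0,0.15,0,0,0,0,1],[0,0.15,0,0,0,0,1],[0,0.15,0,0,0,0,1],[0,0.15,0,0,0,0,1],[0,0.15,0,0,0,0,1],[0,0,0,0,0,0,1]]'
python3 -m crank '[[0,0.1,0,0,0,0,1],[0,0,0,0,0,0,1]]'
python3 -m crank '[[0,0.1,0,0,0,0,1],[0,0,0,0,0,0,1]]'
python3 - <<'E'
from m import *
p,R,s=tool();print("tcp seat",E@(p[:2]*1000-S),p[2],E@s["wrist_force"][:2],s["wrist_force"],s["time_s"],s["grip_width"])
E
```

```text
time_s: 11.15
position: [0.5822, -0.0378, 0.0518]
eef_rot: [1.953, 2.461, 0.0]
wrist_force: [-2.3, 0.1, 3.8]
grip_width: 1.0
time_s: 11.35
position: [0.583, -0.0376, 0.0518]
eef_rot: [1.953, 2.461, 0.0]
wrist_force: [-2.5, -1.8, 4.3]
grip_width: 0.996
time_s: 11.55
position: [0.5839, -0.0374, 0.0518]
eef_rot: [1.953, 2.461, 0.0]
wrist_force: [-2.9, -0.2, 3.1]
grip_width: 0.997
tcp seat [1.78326735 6.10557201] 0.05177746877205223 [-2.86742902  0.43675835] [-2.89301868 -0.20820658  3.05133978] 11.55 0.9973262953957129
```

```bash
python3 -m crank '[[0,0.1,0,0,0,0,1],[0,0,0,0,0,0,1]]'
python3 -m crank '[[0,0.1,0,0,0,0,1],[0,0,0,0,0,0,1]]'
python3 - <<'E'
from m import *
p,R,s=tool();print("tcp seat",E@(p[:2]*1000-S),p[2],E@s["wrist_force"][:2],s["wrist_force"],s["time_s"],s["grip_width"])
im,d=grab_frame("wrist");save("w7.png",im)
E
```

```text
time_s: 11.75
position: [0.5844, -0.0372, 0.0518]
eef_rot: [-1.953, -2.46, 0.001]
wrist_force: [-5.8, -1.7, 4.8]
grip_width: 0.999
time_s: 11.95
position: [0.5845, -0.0371, 0.0516]
eef_rot: [-1.952, -2.459, 0.003]
wrist_force: [-8.9, -1.8, 6.2]
grip_width: 1.001
tcp seat [2.43039479 6.19308699] 0.05164097728598821 [-9.09398316  0.2334439 ] [-8.92042891 -1.78352848  6.16102717] 11.95 1.0005243118277651
```

View pics/w7.png

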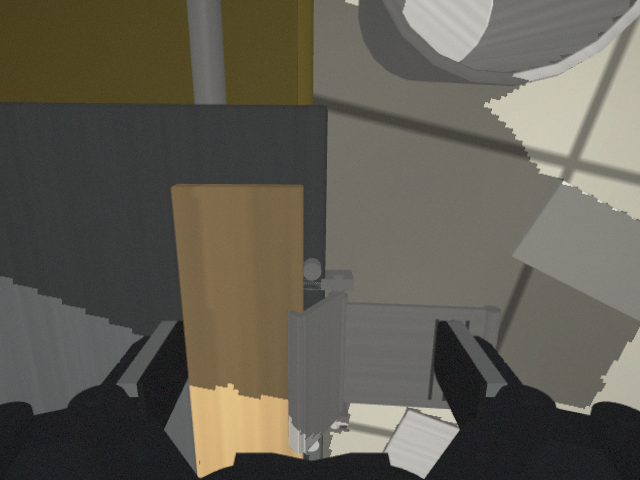

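```bash
python3 -m crank '[[0,0.1,0,0,0,0,1],[0,0,0,0,0,0,1],[0,-0.2,0,0,0,0,1],[0,-0.2,0,0,0,0,1],[0,0,-0.15,0,0,0,1],[0,0,-0.15,0,0,0,1],[0,0,-0.15,0,0,0,1],[0,0,-0.15,0,0,0,1],[0,0,-0.15,0,0,0,1],[0,0,-0.15,0,0,0,1],[0,0,-0.3,0,0,0,1],[0,0,-0.3,0,0,0,1],[0,0,-0.3,0,0,0,1],[0,0,-0.3,0,0,0,1],[0,0,-0.5,0,0,0,1],[0,0,-1,0,0,0,1],[0,0,-3,0,0,0,1],[0,0,-4,0,0,0,1],[0,-3,-2,0,0,0,1],[0,-3,0,0,0,0,1]]'
python3 -m crank '[[0,0,0,0,0,0,1],[0,0,0,0,0,0,1]]'
python3 - <<'E'
from m import *
p,R,s=tool();print("tcp seat",E@(p[:2]*1000-S),p[2],s["wrist_force"],s["time_s"])
im,d=grab_frame("wrist");save("w8.png",im);np.savez("wrist8.npz",im=im,d=d)
E
```

```text
time_s: 14.0
position: [0.5255, -0.0516, 0.1813]
eef_rot: [1.949, 2.457, 0.004]
wrist_force: [1.5, -0.6, -0.2]
grip_width: 1.001
time_s: 14.2
position: [0.5245, -0.0514, 0.1788]
eef_rot: [1.953, 2.459, 0.001]
wrist_force: [-0.3, -0.1, 0.6]
grip_width: 1.0
tcp seat [-59.20104726   5.55061831] 0.17883222639059307 [-0.25244448 -0.10379478  0.64428775] 14.2
```

View pics/w8.png

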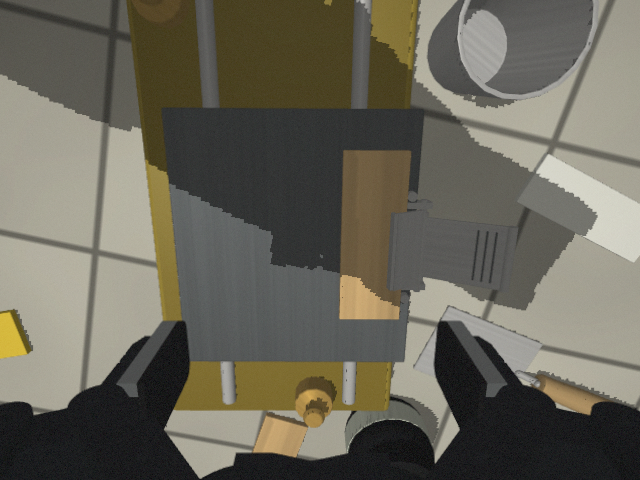

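```bash
python3 - <<'E'
from m import *
B=P([(162,108),(423,109),(182,361),(405,361)],.062);C=P([(343,151),(410,151),(340,319),(399,319)],.068)
Bs=(B-S)@E.T;print("bed",Bs.round(1).tolist())
off=Bs.mean(0)-[-70,0];Cs=(C-S)@E.T
print("off",off,"coupon",Cs.round(1).tolist(),"centre corrected",(Cs.mean(0)-off).round(1))
# subpixel near and left edges along rows for angle
im=np.load("wrist8.npz")["im"].astype(float);d=np.load("wrist8.npz")["d"]
for nm,rows,c0,c1 in [("near",list(range(160,245,5))+list(range(285,315,5)),330,352),("far",list(range(160,190,5))+list(range(296,316,5)),392,420)]:
    pts=[]
    for r in rows:
        g=np.abs(np.diff(im[r,c0:c1,0]-im[r,c0:c1,2]));g[g<5]=0
        if g.sum(): pts.append((c0+.5+(g*np.arange(len(g))).sum()/g.sum(),r))
    Q=(P(pts,.068)-S)@E.T-off; p=np.polyfit(Q[:,1],Q[:,0],1)
    print(nm,"x at y=7",np.polyval(p,7).round(2),"angle",-p[0].round(4),"resid",np.std(Q[:,0]-np.polyval(p,Q[:,1])).round(2))
u,v=np.meshgrid(range(360,380),range(180,290,6));print("coupon z",np.median(world("wrist",u.ravel(),v.ravel(),d[v,u].ravel())[:,2]))
E
```

```text
bed [[-145.5, 84.9], [6.4, 85.4], [-148.2, -83.4], [8.0, -82.7]]
off [0.18029257 1.03834705] coupon [[-40.0, 61.7], [-0.7, 61.9], [-38.9, -47.4], [0.3, -47.1]] centre corrected [-20.    6.2]
near x at y=7 -40.34 angle 0.0046 resid 0.33
far x at y=7 0.57 angle 0.0137 resid 0.63
coupon z 0.06763824980343539
```

```bash
python3 - <<'E'
from h import *
print(close_job(), read_state()["time_s"])
E
```

```text
the job is handed in; nothing more can be done
the job is handed in; nothing more can be done
```

The coupon is home under the closed clip and the job is handed in; the last reading before hand-in was at 14.2 s of the 48 s allowed.

**What I did:**
- With the fingers shut, I pushed the coupon square, to about 5 mm short of the lip.
- I opened the gripper and pressed the thumb plate down with the far fingertip, which opened the clip at about 6.5 N.
- With the clip held open, the near fingertip pushed the coupon in until it stalled at the expected spot with about 9 N along the push.
- I pressed slightly more, backed off, let the clip close slowly and pulled clear.

**Last checks, from the wrist camera:**
- **Position:** the coupon's centre is at x = -20.0 mm and y = +6 mm relative to the seat, within the ±15 mm allowed.
- **Height:** its top measured about 67.6 mm against the expected 68 mm, so it lies flat on the bed.
- **Squareness:** the near edge is within 0.005 rad of the seat. The far edge, partly hidden by the clip, read 0.014 rad on a noisier fit.
- **Clip:** the picture shows the lip resting on the coupon. I did not measure the clip's angle.

**Disagreements and gaps:**
- The first position estimates from the three cameras disagreed by up to about 8 mm. I worked from the wrist camera's fit to the bed, and where the coupon stalled agreed with it to within 0.1 mm.
- I did not measure the bystanders afterwards. Those in the last wrist picture looked unmoved, and no wrist force I read suggested a collision.

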